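# Set the hand-rest post in its spring clamp at the potter's bench

## Robot

A 7-joint arm with a two-finger parallel gripper is mounted at the origin on the work surface. World frame = base frame: x ahead of the robot, y to its left, z up, the work surface at z = 0. Lengths are in m, angles in rad, forces in N, time in s.
With the tool pointing down it reaches from about 0.4 to 0.875 m from the base axis. Payload 19.3 kg.
Tool frame: the origin (TCP) lies midway between the tips of the shut fingers; the grasp point (between the pads) lies 19 mm behind it (bot.pinch_z is the distance from the TCP to the grasp point, in m); z points along the fingers, y is the line along which they close (so a half turn about z gives the same grasp; the last joint's range is limited). The gripper opens to 85 mm and grips with 20 to 120 N. Pads are 22 mm wide; open, the fingers measure 114 mm over their backs; the gripper's body (76 mm by 85 mm) begins 54 mm behind the grasp point. The pads swing forward as they close: fully open they stand 13 mm farther back than shut.
Start: joints at [-1.22, 0.521, -0.036, 1.599, 0.021, 1.021, -0.113], TCP at [0.255, 0.57, 0.231] pointing down, gripper open.
Joint ranges: [-2.91, 2.91], [-0.3, 2.13], [-1.5, 1.42], [0.17, 2.43], [-1.26, 4.41], [0.16, 1.93], [-2.52, 2.52]. Speed limits (rad/s): [1.89, 1.89, 2.39, 2.39, 3.01, 3.01, 3.01].

## Interface

Orientations are given as [roll, pitch, yaw] about the fixed x, y, z axes, in that order (R = Rz(yaw) Ry(pitch) Rx(roll)).
In Python, from workcell import observe, viewer, bot gives the robot as it stands. The module is installed in compiled form; this text tells all that it offers.
- The arm moves only by the tool play_rows, never from a script. Its argument "motion" is a list of rows, each a list of 7 numbers: the shift along the tool's x, y, z in cm, then the turn, a rotation vector about the tool's x, y, z in rad, then the opening, from -1 (shut) to 1 (fully open), so that 0 is half open. A call has exactly 5 rows; each row is the pose to reach, as a shift and turn from the pose commanded when the call began, along the tool's axes at that moment; what a row does not reach only later rows make up. A row lasts 1/10 s, in which the tool goes at most 50 mm and 8.59 degrees, less where a joint would pass 70% of its speed; a pose out of reach is approached as far as the arm can. A call with a gripper value outside its range is refused whole. The fingers move at their own pace and stop on an object; "squeeze" is the grip in N (left out, the last holds). Time passes only in rows, so rows that repeat a pose let the fingers close, or fill a call up. It gives the time, the measured TCP pose, the force, the opening and the grip force at its end, in the units of the state.
- observe(): the state, without advancing time (a new reading comes with each control period).
- viewer.grab_frame(name): name is "side" or "top"; returns (picture, depth): 400x640x3 uint8, red, green, blue; 400x640 float32, m along the optical axis (not along the pixel's ray), 0 where there is no reading.
- viewer.camera_info(name): a dict with "fx", "fy", "cx", "cy" (pixels), "R" (3x3) and "t" (3): a world point X has camera coordinates R X + t. Camera axes: x right, y down, z forward; pixel columns grow to the right and rows downward; lengths in m; the calibration is good to about 2 mm. A picture is of the moment at which its call begins. camera_info takes no time and is no camera call.
- bot.job_done(): hands the job in; it is judged then, once.
The state is a dict: "clock": time; "qpos": joint angles; "qd": joint speeds; "joint_efforts": joint torques, N m; "position": TCP position; "tool_rot": TCP orientation; "force": force on the tool from outside, world axes, zero at the start; "moment": the same for the moment, N m; "grip_width": finger opening in m; "finger_force": force on a finger pad.
Only numpy, scipy, OpenCV 4.12 (cv2) and the standard library are available. Lean on these libraries where they do the work, as an engineer would, in place of code of your own. Each camera call takes 0.05 s, during which the arm holds its last target. There are 200 camera calls.

## Task

Set up the hand rest for trimming: take the hand-rest post (the tool with the flat-topped round cylindrical wooden knob, not the T-handle or the square block) out of the wooden tool rack, and slide it upright down into the post holder, pushing it past the spring shoe until it stands fully home on the holder's floor. Let go and leave it standing there, gripped by the spring.

Things in the scene. Friction and masses are not known exactly. Their poses are not given: they have to be found in the camera images.
- post_mid (a point): Hand-rest post, upright: steel shaft 16 mm thick, 110 mm long, chamfered foot; on top a flat-topped round wooden knob, 32 mm diameter, 45 mm tall (155 mm in all, 0.1 to 0.17 kg). Point on its axis half-way up: foot 77.5 mm below, knob's middle (grip it there, from above) 55 mm above. z: up to the knob; at the start y lies along the rack's row. Its turn about its axis does not matter.
- rack: Fixed wooden tool rack, 80 x 250 x 50 mm; origin centre of underside. Three holes, 23 mm wide, 40 mm deep, 85 mm apart in a row along its y. The post stands in one of them; the others hold tools on like shafts, one with a 60 mm T-handle, one with a 40 mm square block. Fingers closing across the row (along x) have most room.
- holder_mouth (a point): Fixed post holder: upright aluminium tube, 28 mm square inside, on a 120 x 100 mm base plate, with a flared mouth about 42 mm wide. Point: middle of the opening at the flare's top, 92 mm above the table; z up. The floor for the post's foot is 82 mm below it, so a post fully home has its middle 4.5 mm below this point's level, and about 6 mm to +x of it, pressed to the +x wall by the shoe.
- plunger (a joint): Travel (m) of the holder's sprung brass shoe, which reaches in from the -x side to 2 mm past the middle: 0 empty, 0.018 fully pushed out, about 0.004 with the post home. 300 N/m. Its face slopes at 60 degrees, so a post coming down the middle pushes it aside, from about 17 to 46 mm below the mouth, with up to about 10 N downwards. Only the post needs to move it.
Mind the look-alikes: they are no part of the job. What is shaped like the part that bears post_mid but orange is not meant.

How it is judged:
By the outcome, as a careful person would: the job done as asked, in the order asked, and still so for the second after the job is handed in, with the robot touching nothing.
It also fails if it takes over 45 s, if anything falls off the work surface, if the arm or the gripper's body presses on something with over 40 N, if the wrist force passes 120 N, or if a joint passes its speed limit or range.

## Working session

There is one attempt and no reset: what is moved stays moved. The work goes in short steps, Python scripts to look and compute and a tool call to move; the robot and the scene stay as the last step left them, time stands still between calls to the robot, and variables do not carry over. Pictures are saved under pics/ and viewed, at most 10 in all, crops included, and the job is handed in when it is done.

Besides the shell and the picture viewer there is one more tool, called after "Emit:" by a JSON object that holds its "method" and its "body". play_rows: Moves the arm, as the interface text tells. Its arguments: {"type":"object","properties":{"motion":{"type":"array"},"squeeze":{"type":"number"}},"required":["motion"]}

```bash
mkdir -p pics
python3 - <<'E'
from workcell import observe, viewer, bot
import cv2,numpy as np
for n in("top","side"):
    p,d=viewer.grab_frame(n); cv2.imwrite(f"pics/{n}0.png",p[...,::-1]); np.save(f"{n}0.npy",d)
    print(n,viewer.camera_info(n))
s=observe(); print(s["clock"],s["position"],s["tool_rot"],s["grip_width"],bot.pinch_z)
E
```

```text
top {'fx': 476.3870616132085, 'fy': 476.3870616132085, 'cx': 319.984344930382, 'cy': 200.92008098462426, 'R': array([[-0.05569532, -0.99843386,  0.00527744],
       [-0.97367006,  0.05314219, -0.22168111],
       [ 0.22105348, -0.01748509, -0.97510493]]), 't': array([0.06090977, 0.55524894, 1.0494594 ])}
side {'fx': 450.7632755076656, 'fy': 450.7632755076656, 'cx': 313.41282334080546, 'cy': 198.35244326191375, 'R': array([[ 0.89644525, -0.44288951, -0.01532316],
       [-0.3477783 , -0.68166034, -0.64373087],
       [ 0.27465646,  0.58239854, -0.76509853]]), 't': array([-0.48205764,  0.28656992,  0.90158598])}
0.1 [0.25524118 0.57016093 0.23080954] [-3.14057973e+00  9.28906096e-05  2.72070584e+00] 0.08544342371426654 0.0187
```

View pics/top0.png

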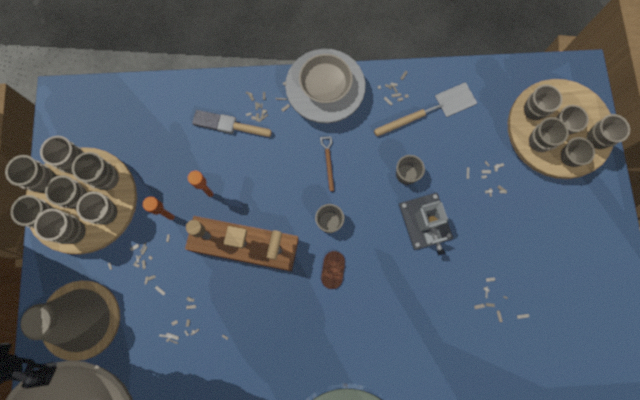

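View pics/side0.png

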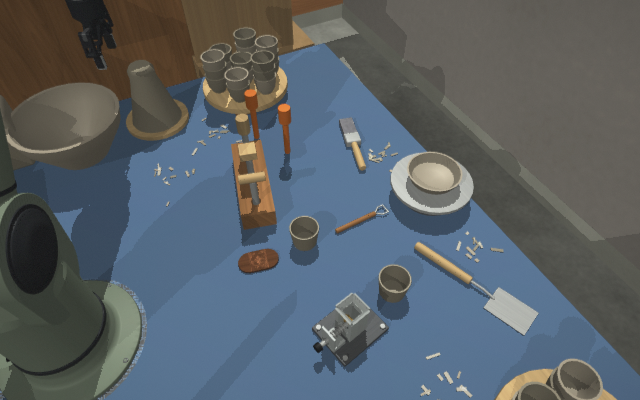

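The round knob is at top px (194,228) and side px (242,122), at the end of the rack. The orange decoys are nearby. The holder is at top px (432,215) and side px (353,310). Next I'll zoom in and measure.

```bash
cat > h.py <<'E'
import numpy as np,cv2
from workcell import viewer
def ray(n,u,v):
    c=viewer.camera_info(n); R=np.array(c["R"]);t=np.array(c["t"])
    return -R.T@t, R.T@np.array([(u-c["cx"])/c["fx"],(v-c["cy"])/c["fy"],1.])
def plane(n,u,v,z):
    o,d=ray(n,u,v); return o+d*(z-o[2])/d[2]
def cloud(n,D):
    c=viewer.camera_info(n); R=np.array(c["R"]);t=np.array(c["t"])
    v,u=np.indices(D.shape)
    P=np.stack([(u-c["cx"])/c["fx"]*D,(v-c["cy"])/c["fy"]*D,D],-1)
    X=(P-t)@R; X[D<=0]=np.nan; return X
def tri(u1,v1,u2,v2):
    (a,d),(b,e)=ray("top",u1,v1),ray("side",u2,v2)
    s=np.linalg.lstsq(np.c_[d,-e],b-a,rcond=None)[0]
    p,q=a+s[0]*d,b+s[1]*e; return (p+q)/2,np.linalg.norm(p-q)
def proj(n,X):
    c=viewer.camera_info(n); p=np.array(c["R"])@X+np.array(c["t"]); return c["fx"]*p[0]/p[2]+c["cx"],c["fy"]*p[1]/p[2]+c["cy"]
E
python3 - <<'E'
from h import *
t=cv2.imread("pics/top0.png");s=cv2.imread("pics/side0.png")
r=lambda im:cv2.resize(im,(400,300),interpolation=cv2.INTER_CUBIC)
a=np.vstack([np.hstack([r(t[195:270,180:280]),r(t[185:260,385:485])]),np.hstack([r(s[100:175,200:300]),r(s[280:355,300:400])])])
cv2.imwrite("pics/crop0.png",a)
for n in("top","side"):
    X=cloud(n,np.load(n+"0.npy"))
    for nm,(lo,hi,c0) in {"knob":(.150,.185,(.0,0)),"hold":(.08,.105,(0,0))}.items():
        m=((X[...,2]>lo)&(X[...,2]<hi)).astype(np.uint8)
        k,l,st,ce=cv2.connectedComponentsWithStats(m)
        for i in range(1,k):
            if 25<st[i,4]<900:
                q=X[l==i]; print(n,nm,st[i],ce[i].round(1),np.median(q,0).round(4),q.min(0).round(3),q.max(0).round(3))
E
```

```text
top knob [ 40 135  33  30 260] [ 54.3 149.3] [0.6847 0.6081 0.1553] [0.649 0.567 0.15 ] [0.716 0.636 0.161]
top knob [ 72 151  32  31 256] [ 86.4 165.6] [0.6441 0.5338 0.1552] [0.607 0.497 0.15 ] [0.675 0.564 0.161]
top knob [  5 155  33  30 280] [ 20.  169.1] [0.6432 0.6778 0.1552] [0.608 0.638 0.15 ] [0.675 0.707 0.162]
top knob [187 170  16  15 167] [194.4 176.9] [0.6047 0.2996 0.1538] [0.59  0.284 0.15 ] [0.621 0.316 0.158]
top knob [142 196  16  15 173] [149.5 203.3] [0.5518 0.3947 0.154 ] [0.537 0.379 0.15 ] [0.568 0.411 0.161]
top knob [ 34 208  34  32 277] [ 49.  223.2] [0.5217 0.609  0.1556] [0.486 0.567 0.15 ] [0.552 0.637 0.161]
top knob [185 220  17  15 200] [193.3 226.9] [0.4936 0.2994 0.164 ] [0.479 0.285 0.15 ] [0.509 0.317 0.168]
top hold [298  53  54  49 376] [324.7  74. ] [8.769e-01 1.000e-04 8.340e-02] [ 0.797 -0.063  0.08 ] [0.924 0.067 0.091]
top hold [534  90  21  20 238] [544.9  98.8] [ 0.7744 -0.523   0.0913] [ 0.743 -0.535  0.08 ] [ 0.79  -0.495  0.105]
top hold [525  92  28  26 184] [533.8 109.2] [ 0.7404 -0.4845  0.0948] [ 0.727 -0.531  0.081] [ 0.79  -0.47
[... 5628 characters left out ...]
 hold [ 14 293  87  78 787] [ 70.9 345.1] [ 0.0344 -0.0725  0.0929] [-0.065 -0.086  0.08 ] [0.084 0.024 0.105]
side hold [335 293  35  34 461] [352.1 307.6] [ 0.5114 -0.2195  0.0902] [ 0.48  -0.254  0.08 ] [ 0.537 -0.198  0.096]
side hold [548 366  20  34 161] [554.4 383.9] [ 0.7336 -0.4927  0.0967] [ 0.728 -0.522  0.081] [ 0.763 -0.476  0.105]
side hold [560 367  33  33 577] [577.1 381.8] [ 0.7774 -0.5091  0.0909] [ 0.759 -0.535  0.08 ] [ 0.789 -0.483  0.105]
side hold [512 390   7  10  29] [514.9 395.3] [ 0.6669 -0.4803  0.0958] [ 0.659 -0.485  0.091] [ 0.678 -0.476  0.099]
side hold [521 390  27  10 193] [532.4 395.6] [ 0.6933 -0.4918  0.0937] [ 0.674 -0.508  0.083] [ 0.706 -0.483  0.105]
```

View pics/crop0.png

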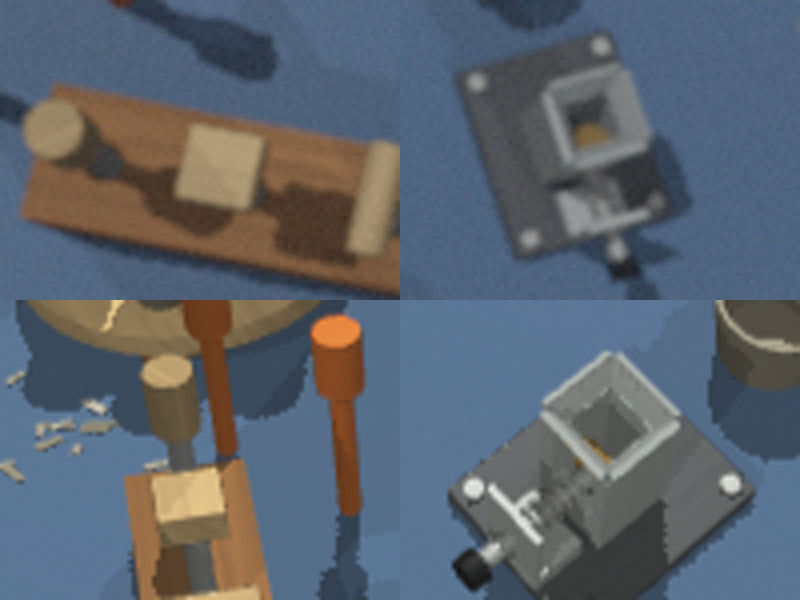

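The round knob sits at about (0.494, 0.299), at the far end of the rack. The holder's shoe and plunger stick out on the robot's side (crop px ~(620,265)), so its +x points away from the robot. I'll refine the axis, the mouth and its yaw.

Run:
```python
from h import *
from workcell import observe
C=np.array([.509,-.224]);K=np.array([.494,.299])
for n in("top","side"):
    X=cloud(n,np.load(n+"0.npy")).reshape(-1,3)
    def box(c,r,lo,hi): return X[(np.hypot(*(X[:,:2]-c).T)<r)&(X[:,2]>lo)&(X[:,2]<hi)]
    q=box(K,.03,.161,.170); print(n,"knobtop",len(q),np.median(q[:,2]),cv2.minEnclosingCircle(q[:,:2].astype(np.float32)),q[:,:2].mean(0))
    q=box(C,.05,.087,.1); print("mouth",len(q),np.median(q[:,2]),cv2.minAreaRect((q[:,:2]*1000).astype(np.float32)))
    q=box(C,.09,.004,.02); print("base",len(q),np.median(q[:,2]),cv2.minAreaRect((q[:,:2]*1000).astype(np.float32)))
    q=box(C,.12,.02,.06); print("aux",q.min(0),q.max(0))
# bolts / black knob from top crop
for c in[(477,82),(600,46),(530,238),(657,200),(622,266)]:
    print(plane("top",385+(c[0]-400)/4,185+c[1]/4,.015 if c[0]!=622 else .045).round(4))
s=observe();print(s["qpos"])
```

```text
top knobtop 167 0.16430137748848198 ((0.49440300464630127, 0.30066752433776855), 0.016085341572761536) [0.49452112 0.30011364]
mouth 219 0.09112374635556092 ((509.0236511230469, -223.3819580078125), (51.173465728759766, 51.144065856933594), 12.77897834777832)
base 1224 0.00924681334472116 ((515.0191040039062, -219.56964111328125), (166.24755859375, 158.27630615234375), 89.86986541748047)
aux [ 0.42083625 -0.25130562  0.02003101] [ 0.62858445 -0.161451    0.05982722]
side knobtop 99 0.16511957038913652 ((0.493501216173172, 0.2967965304851532), 0.016828419640660286) [0.49358021 0.29530969]
mouth 321 0.09168035747427564 ((508.049560546875, -225.59432983398438), (51.82744216918945, 51.002349853515625), 12.54371452331543)
base 1528 0.010096291181332644 ((498.9603576660156, -220.8015899658203), (136.19891357421875, 158.4358673095703), 11.694283485412598)
aux [ 0.41905725 -0.25729125  0.02008085] [ 0.62897742 -0.1640624   0.05995828]
[ 0.5459 -0.1746  0.015 ]
[ 0.5642 -0.2518  0.015 ]
[ 0.4492 -0.1972  0.015 ]
[ 0.4678 -0.2757  0.015 ]
[ 0.4264 -0.2423  0.045 ]
[-1.22018499  0.52190474 -0.03628019  1.59996562  0.02119603  1.02112409
 -0.11282177]
```

Emit:
{"method": "play_rows", "body": {"motion": [[0,0,-5,0,0,0,1],[0,0,-7,0,0,0.15,1],[-33,-15,-7,0,0,1.4,1],[-33,-15,-7,0,0,1.4,1],[-33,-15,-7,0,0,1.4,1]], "squeeze": 60}}

```text
clock: 0.6
position: [0.3554, 0.4565, 0.3012]
tool_rot: [-3.141, 0.0, 2.115]
force: [1.0, -0.9, 0.0]
grip_width: 0.0852
finger_force: 0.0
```

```bash
cat > go.py <<'E'
import sys,numpy as np
from scipy.spatial.transform import Rotation as Ro
from workcell import observe
def delta(p,yaw):
    s=observe(); R=Ro.from_euler("xyz",s["tool_rot"]); T=Ro.from_euler("xyz",[np.pi,0,yaw])
    print("clk",s["clock"],"pos",np.round(s["position"],4),"rot",np.round(s["tool_rot"],3),"F",np.round(s["force"],1),"w",round(s["grip_width"],4),"ff",s["finger_force"],"q7",round(s["qpos"][6],2))
    print("shift cm",(R.inv().apply(np.array(p)-s["position"])*100).round(2),"turn",(R.inv()*T).as_rotvec().round(3))
a=list(map(float,sys.argv[1:])); delta(a[:3],a[3])
E
python3 go.py .494 .2985 .26 1.32
```

```text
clk 0.6 pos [0.3554 0.4565 0.3012] rot [-3.141  0.     2.115] F [ 1.  -0.9  0. ] w 0.0852 ff 0.0 q7 -0.42
shift cm [-20.69   3.68   4.12] turn [-0.     0.     0.795]
```

Emit:
{"method": "play_rows", "body": {"motion": [[-20.7,3.7,2,0,0,0.8,1],[-20.7,3.7,3,0,0,0.8,1],[-20.7,3.7,4,0,0,0.8,1],[-20.7,3.7,4,0,0,0.8,1],[-20.7,3.7,4,0,0,0.8,1]]}}

```text
clock: 1.1
position: [0.497, 0.2958, 0.2603]
tool_rot: [3.141, 0.002, 1.359]
force: [0.1, 0.4, 0.6]
grip_width: 0.0855
finger_force: 0.0
```

```bash
python3 go.py .494 .2985 .23 1.32
```

```text
clk 1.1 pos [0.497  0.2958 0.2603] rot [3.141e+00 2.000e-03 1.359e+00] F [0.1 0.4 0.6] w 0.0855 ff 0.0 q7 -0.69
shift cm [ 0.21 -0.35  3.03] turn [0.001 0.002 0.039]
```

Emit:
{"method": "play_rows", "body": {"motion": [[0,0,1,0,0,0,1],[0,0,2,0,0,0,1],[0,0,3,0,0,0,1],[0,0,3,0,0,0,1],[0,0,3,0,0,0,1]]}}

```text
clock: 1.6
position: [0.4939, 0.3014, 0.2312]
tool_rot: [-3.141, 0.0, 1.373]
force: [-1.2, 1.1, 0.9]
grip_width: 0.0855
finger_force: 0.0
```

```bash
python3 go.py .494 .2985 .121 1.32
python3 - <<'E'
from h import *
p,d=viewer.grab_frame("side"); cv2.imwrite("pics/s1.png",cv2.resize(p[40:190,150:350,::-1],(800,600),interpolation=2))
E
```

```text
clk 1.6 pos [0.4939 0.3014 0.2312] rot [-3.141  0.     1.373] F [-1.2  1.1  0.9] w 0.0855 ff 0.0 q7 -0.68
shift cm [-0.29  0.07 11.02] turn [-0.     0.     0.053]
```

View pics/s1.png

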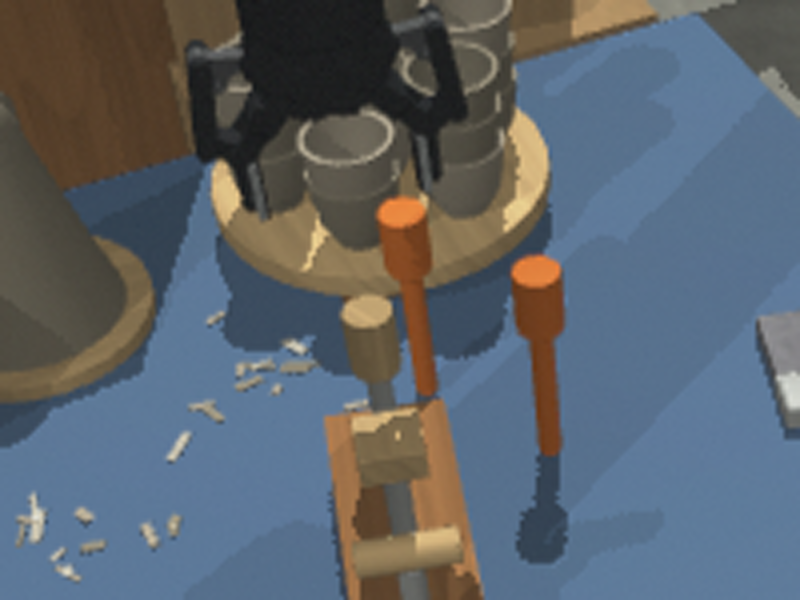

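The open fingers straddle the line above the knob (crop px ~(368,310)), and the orange look-alikes are outside them. Going down.

Emit:
{"method": "play_rows", "body": {"motion": [[-0.3,0.1,2,0,0,0.05,1],[-0.3,0.1,4,0,0,0.05,1],[-0.3,0.1,6,0,0,0.05,1],[-0.3,0.1,8,0,0,0.05,1],[-0.3,0.1,9,0,0,0.05,1]]}}

```text
clock: 2.15
position: [0.4943, 0.2978, 0.1403]
tool_rot: [-3.141, 0.001, 1.322]
force: [-0.6, -0.1, 0.1]
grip_width: 0.0857
finger_force: 0.0
```

Emit:
{"method": "play_rows", "body": {"motion": [[0,0,1,0,0,0,1],[0,0,2,0,0,0,1],[0,0,2,0,0,0,1],[0,0,2,0,0,0,0.2],[0,0,2,0,0,0,-0.2]]}}

```text
clock: 2.65
position: [0.495, 0.2979, 0.1219]
tool_rot: [3.141, -0.001, 1.321]
force: [-0.1, 0.2, -0.0]
grip_width: 0.0593
finger_force: 0.0
```

Emit:
{"method": "play_rows", "body": {"motion": [[0,0,0,0,0,0,-0.6],[0,0,0,0,0,0,-1],[0,0,0,0,0,0,-1],[0,0,0,0,0,0,-1],[0,0,0,0,0,0,-1]]}}

```text
clock: 3.15
position: [0.4949, 0.298, 0.1219]
tool_rot: [3.141, -0.001, 1.321]
force: [-0.9, 0.6, 6.2]
grip_width: 0.0306
finger_force: 58.7
```

```bash
python3 go.py .494 .2985 .25 1.32
```

```text
clk 3.15 pos [0.4949 0.298  0.1219] rot [ 3.141e+00 -1.000e-03  1.321e+00] F [-0.9  0.6  6.2] w 0.0306 ff 58.71511459350586 q7 -0.67
shift cm [  0.04  -0.1  -12.81] turn [ 0.    -0.001  0.001]
```

Emit:
{"method": "play_rows", "body": {"motion": [[0,0,-1,0,0,0,-1],[0,0,-2.5,0,0,0,-1],[0,0,-4,0,0,0,-1],[0,0,-6,0,0,0,-1],[0,0,-8,0,0,0,-1]]}}

```text
clock: 3.65
position: [0.4947, 0.2976, 0.2027]
tool_rot: [3.142, 0.0, 1.321]
force: [0.1, 0.3, -2.0]
grip_width: 0.0306
finger_force: 59.4
```

Emit:
{"method": "play_rows", "body": {"motion": [[0,0,-3,0,0,0,-1],[0,0,-6,0,0,0,-1],[0,0,-9,0,0,0,-1],[0,0,-10,0,0,0,-1],[0,0,-10,0,0,0,-1]]}}

```text
clock: 4.15
position: [0.495, 0.2979, 0.3027]
tool_rot: [3.14, -0.002, 1.321]
force: [0.5, -1.0, -2.2]
grip_width: 0.0307
finger_force: 59.6
```

```bash
python3 go.py .5125 -.2236 .30 1.792
python3 - <<'E'
from h import *
p,d=viewer.grab_frame("side"); q,e=viewer.grab_frame("top")
np.save("side2.npy",d);np.save("top2.npy",e)
f=lambda a:cv2.resize(a[...,::-1],(400,600),interpolation=2)
cv2.imwrite("pics/s2.png",np.hstack([f(p[20:200,180:300]),f(q[130:310,140:260])]))
E
```

```text
clk 4.15 pos [0.495  0.2979 0.3027] rot [ 3.140e+00 -2.000e-03  1.321e+00] F [ 0.5 -1.  -2.2] w 0.0307 ff 59.57505941390991 q7 -0.75
shift cm [-50.1   14.6    0.19] turn [ 0.002 -0.002 -0.471]
```

View pics/s2.png

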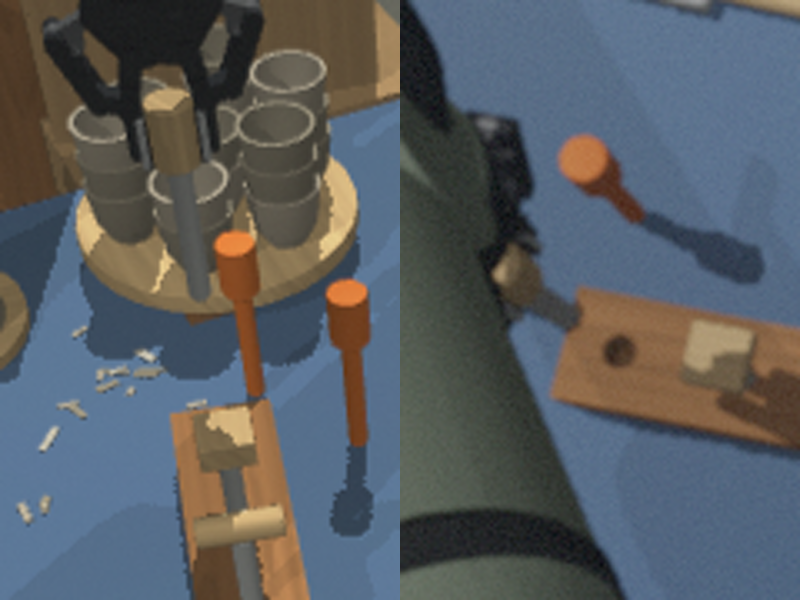

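The post is held in the fingers (left half, px (185,190)) and its rack hole is empty (right half, px (620,350)). Carrying it to the holder.

Emit:
{"method": "play_rows", "body": {"motion": [[-4,1.2,0,0,0,-0.05,-1],[-8,2.4,0,0,0,-0.1,-1],[-12,3.5,0,0,0,-0.15,-1],[-16,4.7,0,0,0,-0.2,-1],[-20,5.8,0,0,0,-0.25,-1]]}}

```text
clock: 4.75
position: [0.5006, 0.0878, 0.3]
tool_rot: [-3.14, 0.001, 1.573]
force: [0.9, -0.5, -2.1]
grip_width: 0.0306
finger_force: 59.7
```

```bash
python3 go.py .5125 -.2236 .30 1.792
```

```text
clk 4.75 pos [0.5006 0.0878 0.3   ] rot [-3.140e+00  1.000e-03  1.573e+00] F [ 0.9 -0.5 -2.1] w 0.0306 ff 59.65243577957153 q7 -0.16
shift cm [-3.114e+01  1.120e+00  2.000e-02] turn [-0.002  0.001 -0.219]
```

Emit:
{"method": "play_rows", "body": {"motion": [[-5,0.2,0,0,0,-0.04,-1],[-10,0.4,0,0,0,-0.09,-1],[-15,0.6,0,0,0,-0.13,-1],[-20,0.8,0,0,0,-0.17,-1],[-24,0.9,0,0,0,-0.22,-1]]}}

```text
clock: 5.25
position: [0.5094, -0.1531, 0.3001]
tool_rot: [-3.14, -0.0, 1.791]
force: [0.9, 0.0, -2.1]
grip_width: 0.0306
finger_force: 59.6
```

Emit:
{"method": "play_rows", "body": {"motion": [[-2.5,-1,0,0,0,0,-1],[-4.5,-1.5,0,0,0,0,-1],[-6,-1.5,0,0,0,0,-1],[-6,-1.5,0,0,0,0,-1],[-6,-1.5,0,0,0,0,-1]]}}

```text
clock: 5.75
position: [0.5089, -0.2115, 0.3005]
tool_rot: [-3.14, -0.001, 1.791]
force: [0.3, 0.2, -2.1]
grip_width: 0.0306
finger_force: 59.6
```

```bash
python3 go.py .5125 -.2236 .30 1.792
```

```text
clk 5.75 pos [ 0.5089 -0.2115  0.3005] rot [-3.140e+00 -1.000e-03  1.791e+00] F [ 0.3  0.2 -2.1] w 0.0306 ff 59.598321318626404 q7 0.69
shift cm [-1.25  0.08  0.05] turn [-0.001 -0.001 -0.001]
```

Emit:
{"method": "play_rows", "body": {"motion": [[-1.2,0.1,2,0,0,0,-1],[-1.2,0.1,4,0,0,0,-1],[-1.2,0.1,6,0,0,0,-1],[-1.2,0.1,8,0,0,0,-1],[-1.2,0.1,8,0,0,0,-1]]}}

```text
clock: 6.25
position: [0.5117, -0.2219, 0.2191]
tool_rot: [-3.138, -0.002, 1.792]
force: [0.4, 0.8, -1.6]
grip_width: 0.0303
finger_force: 59.7
```

```bash
python3 go.py .5125 -.2236 .13 1.792
python3 - <<'E'
from h import *
p,d=viewer.grab_frame("side")
cv2.imwrite("pics/s3.png",cv2.resize(p[210:360,290:410,::-1],(480,600),interpolation=2))
X=cloud("side",d)
for z in np.arange(.095,.19,.01):
    m=(abs(X[...,2]-z)<.005)&(np.hypot(X[...,0]-.51,X[...,1]+.224)<.03)
    q=X[m]; 
    if len(q): print(z.round(3),len(q),q.mean(0).round(4),q.min(0).round(4),q.max(0).round(4))
E
```

```text
clk 6.25 pos [ 0.5117 -0.2219  0.2191] rot [-3.138e+00 -2.000e-03  1.792e+00] F [ 0.4  0.8 -1.6] w 0.0303 ff 59.68789994716644 q7 0.75
shift cm [-0.21  0.07  8.91] turn [-0.003 -0.002  0.   ]
0.095 176 [ 0.5072 -0.2266  0.0924] [ 0.4811 -0.2522  0.09  ] [ 0.5358 -0.1993  0.0974]
0.105 1 [ 0.5118 -0.2282  0.11  ] [ 0.5118 -0.2282  0.11  ] [ 0.5118 -0.2282  0.11  ]
0.115 17 [ 0.5069 -0.2261  0.1147] [ 0.5018 -0.2294  0.1104] [ 0.514  -0.2212  0.1196]
0.125 26 [ 0.5067 -0.226   0.125 ] [ 0.5022 -0.2295  0.1202] [ 0.5151 -0.2197  0.1299]
0.135 21 [ 0.507  -0.226   0.1353] [ 0.5024 -0.2292  0.1315] [ 0.515  -0.2183  0.1396]
0.145 26 [ 0.5062 -0.2258  0.1451] [ 0.502  -0.2295  0.1401] [ 0.514  -0.2172  0.1498]
0.155 24 [ 0.5071 -0.226   0.1555] [ 0.5025 -0.2299  0.1504] [ 0.5162 -0.2197  0.1594]
0.165 23 [ 0.5078 -0.2265  0.1653] [ 0.5026 -0.2295  0.1603] [ 0.5148 -0.2195  0.1697]
0.175 29 [ 0.5069 -0.226   0.1749] [ 0.5023 -0.2289  0.1702] [ 0.5136 -0.2174  0.18  ]
0.185 24 [ 0.5076 -0.2265  0.1854] [ 0.5022 -0.2294  0.1807] [ 0.5156 -0.2215  0.1898]
```

View pics/s3.png

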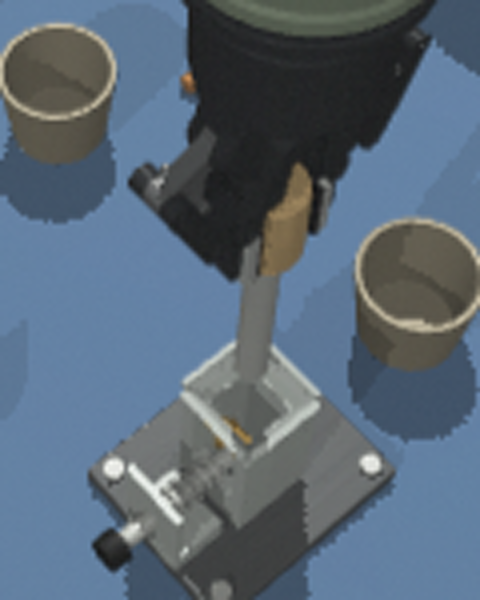

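The post hangs upright: the shaft has the same x and y at every height. Its foot is over the mouth (crop px (255,375)), about 3 mm to the holder's +x and a few mm to its +y. I'll correct by -3.5 mm along tool x and descend.

Emit:
{"method": "play_rows", "body": {"motion": [[-0.35,0,0,0,0,0,-1],[-0.35,0,1,0,0,0,-1],[-0.35,0,2,0,0,0,-1],[-0.35,0,2.5,0,0,0,-1],[-0.35,0,3,0,0,0,-1]]}}

```text
clock: 6.8
position: [0.5131, -0.227, 0.1907]
tool_rot: [-3.141, -0.0, 1.791]
force: [-0.5, -0.7, -1.7]
grip_width: 0.0307
finger_force: 59.7
```

Emit:
{"method": "play_rows", "body": {"motion": [[0,0,0.5,0,0,0,-1],[0,0,1,0,0,0,-1],[0,0,1.5,0,0,0,-1],[0,0,2,0,0,0,-1],[0,0,2,0,0,0,-1]]}}

```text
clock: 7.3
position: [0.5129, -0.227, 0.1706]
tool_rot: [-3.141, -0.0, 1.791]
force: [-1.0, 0.1, -1.2]
grip_width: 0.0305
finger_force: 59.7
```

```bash
python3 go.py .5125 -.2236 .122 1.792
```

```text
clk 7.3 pos [ 0.5129 -0.227   0.1706] rot [-3.141 -0.     1.791] F [-1.   0.1 -1.2] w 0.0305 ff 59.70323324203491 q7 0.79
shift cm [0.34 0.03 4.86] turn [-0.001 -0.    -0.001]
```

Emit:
{"method": "play_rows", "body": {"motion": [[0.1,0,0.5,0,0,0,-1],[0.1,0,1,0,0,0,-1],[0.1,0,1.5,0,0,0,-1],[0.1,0,2,0,0,0,-1],[0.1,0,2.5,0,0,0,-1]]}}

```text
clock: 7.8
position: [0.5133, -0.2261, 0.1459]
tool_rot: [3.141, 0.0, 1.791]
force: [3.5, -0.1, 0.5]
grip_width: 0.0309
finger_force: 59.9
```

Emit:
{"method": "play_rows", "body": {"motion": [[0,0,0.5,0,0,0,-1],[0,0,1,0,0,0,-1],[0,0,1.5,0,0,0,-1],[0,0,1.8,0,0,0,-1],[0,0,1.8,0,0,0,-1]]}}

```text
clock: 8.3
position: [0.5128, -0.2261, 0.1278]
tool_rot: [-3.141, -0.0, 1.791]
force: [2.5, 0.3, -2.4]
grip_width: 0.0307
finger_force: 59.7
```

```bash
python3 go.py .5125 -.2236 .122 1.792
```

```text
clk 8.3 pos [ 0.5128 -0.2261  0.1278] rot [-3.141 -0.     1.791] F [ 2.5  0.3 -2.4] w 0.0307 ff 59.652305245399475 q7 0.82
shift cm [0.25 0.03 0.58] turn [-0.001 -0.    -0.001]
```

Emit:
{"method": "play_rows", "body": {"motion": [[0,0,0.1,0,0,0,-1],[0,0,0.25,0,0,0,-1],[0,0,0.4,0,0,0,-1],[0,0,0.5,0,0,0,-1],[0,0,0.5,0,0,0,-1]]}}

```text
clock: 8.8
position: [0.513, -0.2261, 0.1232]
tool_rot: [-3.141, -0.0, 1.791]
force: [2.3, 0.9, -2.0]
grip_width: 0.0311
finger_force: 59.7
```

Emit:
{"method": "play_rows", "body": {"motion": [[0,0,0.05,0,0,0,-1],[0,0,0.1,0,0,0,-1],[0,0,0.15,0,0,0,-1],[0,0,0.2,0,0,0,-1],[0,0,0.2,0,0,0,-1]]}}

```text
clock: 9.3
position: [0.5132, -0.2264, 0.1218]
tool_rot: [3.141, 0.0, 1.791]
force: [0.7, 0.1, 10.1]
grip_width: 0.0309
finger_force: 61.3
```

The foot is on the floor: 10 N upward at the expected height of 0.122. I'll ease the post toward the +x wall and release.

Emit:
{"method": "play_rows", "body": {"motion": [[0,0.05,0,0,0,0,-1],[0,0.1,0,0,0,0,-1],[0,0.15,0,0,0,0,-1],[0,0.15,0,0,0,0,-1],[0,0.15,0,0,0,0,-1]]}}

```text
clock: 9.8
position: [0.5139, -0.2263, 0.1218]
tool_rot: [-3.141, 0.0, 1.79]
force: [-3.1, 1.2, 13.0]
grip_width: 0.0305
finger_force: 61.5
```

Emit:
{"method": "play_rows", "body": {"motion": [[0,0,0,0,0,0,-0.1],[0,0,0,0,0,0,0.3],[0,0,0,0,0,0,0.6],[0,0,0,0,0,0,1],[0,0,0,0,0,0,1]]}}

```text
clock: 10.3
position: [0.5144, -0.2258, 0.1212]
tool_rot: [-3.141, -0.0, 1.791]
force: [0.4, 0.0, -0.6]
grip_width: 0.0853
finger_force: 0.0
```

Emit:
{"method": "play_rows", "body": {"motion": [[0,0,0,0,0,0,1],[0,0,0,0,0,0,1],[0,0,-0.5,0,0,0,1],[0,0,-1.5,0,0,0,1],[0,0,-3,0,0,0,1]]}}

```text
clock: 10.8
position: [0.5142, -0.2259, 0.1519]
tool_rot: [-3.141, -0.0, 1.791]
force: [-0.0, -0.3, -0.2]
grip_width: 0.0853
finger_force: 0.0
```

Emit:
{"method": "play_rows", "body": {"motion": [[0,0,-4,0,0,0,1],[0,0,-8,0,0,0,1],[0,0,-12,0,0,0,1],[3,0,-16,0,0,0,1],[8,0,-16,0,0,0,1]]}}

```text
clock: 11.3
position: [0.4982, -0.15, 0.3164]
tool_rot: [3.135, 0.004, 1.786]
force: [0.9, 1.0, -1.1]
grip_width: 0.0853
finger_force: 0.0
```

Emit:
{"method": "play_rows", "body": {"motion": [[5,0,0,0,0,0,1],[10,0,0,0,0,0,1],[13,0,0,0,0,0,1],[13,0,0,0,0,0,1],[13,0,0,0,0,0,1]]}}

```text
clock: 11.8
position: [0.4686, -0.0207, 0.3121]
tool_rot: [3.141, -0.0, 1.792]
force: [-0.2, -1.0, 0.2]
grip_width: 0.0855
finger_force: 0.0
```

Run:
```python
from h import *
from workcell import observe
print(observe()["clock"],observe()["position"])
ims=[]
for n in("side","top"):
    p,d=viewer.grab_frame(n); X=cloud(n,d).reshape(-1,3)
    b=p[230:360,300:400] if n=="side" else p[150:280,385:485]
    ims.append(cv2.resize(b[...,::-1],(400,520),interpolation=2))
    r=np.hypot(X[:,0]-.514,X[:,1]+.223)
    q=X[(r<.03)&(X[:,2]>.157)&(X[:,2]<.18)]
    print(n,len(q),np.median(q,0),cv2.minEnclosingCircle(q[:,:2].astype(np.float32)))
    for z in(.105,.115,.125,.14,.15):
        q=X[(r<.03)&(abs(X[:,2]-z)<.005)]
        if len(q):print(z,len(q),q.mean(0).round(4))
cv2.imwrite("pics/s4.png",np.hstack(ims))
```

```text
11.8 [ 0.46863856 -0.02070635  0.31209493]
side 259 [ 0.51287303 -0.2275379   0.16468215] ((0.5135525465011597, -0.22574052214622498), 0.01615191623568535)
0.105 10 [ 0.5107 -0.2313  0.1029]
0.125 35 [ 0.5067 -0.235   0.1257]
0.14 46 [ 0.5074 -0.2354  0.1401]
0.15 47 [ 0.5078 -0.2354  0.15  ]
top 78 [ 0.51258341 -0.22916704  0.16406623] ((0.5139917135238647, -0.2240121066570282), 0.015308083035051823)
0.125 1 [ 0.5017 -0.2312  0.1264]
0.14 1 [ 0.5011 -0.2296  0.1409]
0.15 1 [ 0.499  -0.2242  0.1528]
```

View pics/s4.png

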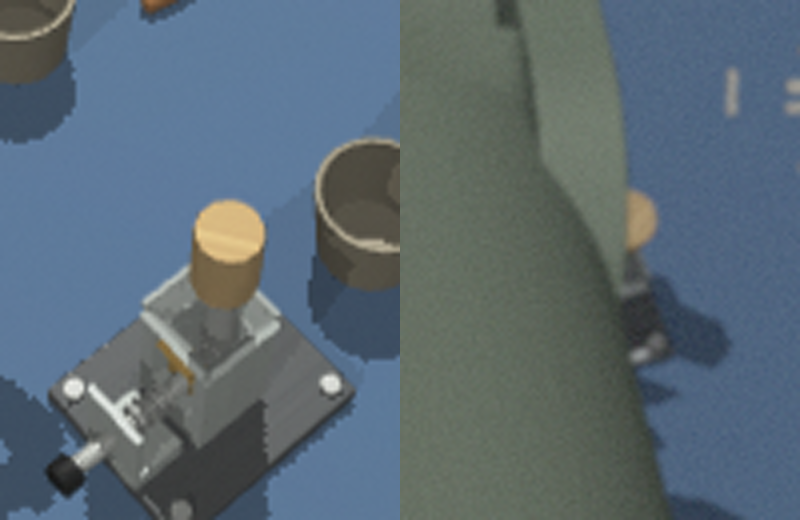

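The post stands upright in the holder (knob at px (230,235)). Its top is at 0.1647 m against an expected 0.165 m, so it is fully home, and it sits about 5.5 mm to +x against the wall.

```bash
python3 -c "
from workcell import bot
print(bot.job_done())"
```

```text
the job is handed in; nothing more can be done
None
```

The job is handed in at about 12 s of the 45 s allowed: the hand-rest post stands upright and released in the holder. Its top measures 165 mm above the table, as expected for fully home, and it sits about 5.5 mm to +x (6 mm expected) where the spring shoe presses it.

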